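# Change over the leather stamp cases

### The job

Change over to the red set of leather stamps: with a fingertip under its thumb tab, push the red case's lid up and over until it leans back open and stays there by itself, and tip the open lid of the blue case over forwards so that it falls shut. Only push with the fingers: grip nothing, be gentle and do not fling the lids, and do not lift or shove the cases along the bench or disturb the things lying around them.

Things in the scene. Friction and masses are not known exactly. Their poses are not given: they have to be found in the camera images.
- red_case: Red painted metal stamp case standing loose on the bench, about 2.2 kg: 110 deep (its x) by 130 wide (its y) by 70 tall mm, holding a cork rack of short steel stamps 10 mm below the rim. Origin at the centre of its underside; its z is up, its +x points from the front (the side with the lid's thumb tab, turned roughly towards the robot) to the hinge side. Yaw within 0.35 rad.
- red_lid (a joint): Angle of the red lid, rad: 0 shut (level), 1.8 at its stop, leaning back open. The lid weighs about 0.15 kg and is 118 long from the hinge to its front edge, 130 wide, 5 mm thick; it turns on a hinge with light damping, and its weight pulls it shut below about 1.5 rad and open above that; nothing else holds it.
- red_hinge (a point): Middle of the red lid's hinge line, at the top of the case's rear (+x) edge: in the case frame 55 mm behind the centre and 70.5 mm above the bench. The frame turns with the lid: shut, it is parallel to the case frame; the lid runs from here along its -x, underside at its z = 0, and turns about its +y. The shut lid overhangs the case's front by 8 mm.
- red_tab (a point): Centre of the aluminium thumb tab on the red lid's front edge: a plate 60 wide, 30 long, 4 mm thick, that starts at the edge and rises forwards and up at 40 degrees to the lid's plane, so a fingertip tilted forwards fits in front of and beneath it. In the lid frame (see red_hinge) this point is at x -127.5, y 0, z +12.6 mm; the tab's free edge is near x -139, z +22 mm. Frame parallel to the lid frame.
- blue_case: Blue painted metal stamp case standing loose on the bench, about 2.2 kg: 110 deep (its x) by 130 wide (its y) by 70 tall mm, holding a cork rack of short steel stamps 10 mm below the rim. Origin at the centre of its underside; its z is up, its +x points from the front (the side with the lid's thumb tab, turned roughly towards the robot) to the hinge side. Yaw within 0.35 rad.
- blue_lid (a joint): Angle of the blue lid, rad: 0 shut (level), 1.8 at its stop, leaning back open. The lid weighs about 0.15 kg and is 118 long from the hinge to its front edge, 130 wide, 5 mm thick; it turns on a hinge with light damping, and its weight pulls it shut below about 1.5 rad and open above that; nothing else holds it.
- blue_hinge (a point): Middle of the blue lid's hinge line, at the top of the case's rear (+x) edge: in the case frame 55 mm behind the centre and 70.5 mm above the bench. The frame turns with the lid: shut, it is parallel to the case frame; the lid runs from here along its -x, underside at its z = 0, and turns about its +y. The shut lid overhangs the case's front by 8 mm.
- blue_tab (a point): Centre of the aluminium thumb tab on the blue lid's front edge: a plate 60 wide, 30 long, 4 mm thick, that starts at the edge and rises forwards and up at 40 degrees to the lid's plane, so a fingertip tilted forwards fits in front of and beneath it. In the lid frame (see blue_hinge) this point is at x -127.5, y 0, z +12.6 mm; the tab's free edge is near x -139, z +22 mm. Frame parallel to the lid frame.
- mallet: Bystander, to be left alone: wooden mallet lying on the bench: head 55 x 100 x 60 mm with its underside centre as origin, handle 200 mm long, 22 mm thick towards its -x, 30 mm above the bench.
- cup: Bystander, to be left alone: open white plastic cup, 80 mm across the rim, 75 mm tall, origin at the centre of its underside.
- tape: Bystander, to be left alone: yellow roll of tape lying flat, 60 mm across, 20 mm tall, origin at the centre of its underside.
- stamp: Bystander, to be left alone: loose square steel stamp lying along its x, 100 x 12 x 12 mm, origin at the centre of its underside.

How it is judged:
At the end, for the whole second after the job is handed in: The red lid rests open, leaning back past 1.65 rad; the blue lid is shut (below 0.06 rad); both lids are still; both cases and every bystander are within 30 mm of where they started (value of joint red_lid above 1.65 rad and value of joint blue_lid below 0.06 rad and velocity of joint red_lid between -0.1 and 0.1 rad/s and velocity of joint blue_lid between -0.1 and 0.1 rad/s and distance of each of red_case, blue_case, mallet, cup, tape, stamp from where it was at the start of the episode below 0.03 m); the robot touches nothing.
It fails at once if a case is lifted, tilted or shoved more than 30 mm (height (world z) of any of red_case, blue_case above 0.02 m or distance of any of red_case, blue_case from where it was at the start of the episode above 0.03 m or angle between any of red_case, blue_case's own z axis and vertical above 0.25 rad).
It fails at once if a case or its lid is gripped or pressed hard (over 25 N) (contact force between the fingers and red_case above 25 N or contact force between the fingers and blue_case above 25 N).
It fails at once if a lid is flung (faster than 5 rad/s) (velocity of joint any of red_lid, blue_lid above 5 rad/s or velocity of joint any of red_lid, blue_lid below -5 rad/s).
It fails at once if the mallet, cup, tape roll or loose stamp is lifted, moved more than 30 mm or tipped ((distance of mallet from where it was at the start of the episode above 0.03 m or angle between mallet's own z axis and vertical above 0.2 rad) or (distance of cup from where it was at the start of the episode above 0.03 m or angle between cup's own z axis and vertical above 0.2 rad) or (distance of tape from where it was at the start of the episode above 0.03 m or angle between tape's own z axis and vertical above 0.2 rad) or (distance of stamp from where it was at the start of the episode above 0.03 m or angle between stamp's own z axis and vertical above 0.2 rad)).
It also fails if it takes over 64 s, if anything falls off the work surface, if the arm or the gripper's body presses on something with over 40 N, if the wrist force passes 120 N, or if a joint passes its speed limit or range.

### The arm

A 7-joint arm with a two-finger parallel gripper is mounted at the origin on the work surface. World frame = base frame: x ahead of the robot, y to its left, z up, the work surface at z = 0. Lengths are in m, angles in rad, forces in N, time in s.
With the tool pointing down it reaches from about 0.35 to 0.9 m from the base axis. Payload 8.1 kg.
Tool frame: the origin (TCP) lies at the very end of the fingers, on their centre line; the grasp point (between the pads) lies 19 mm behind it; z points along the fingers, y is the line along which they close (so a half turn about z gives the same grasp; the last joint's range is limited). The gripper opens to 85 mm and grips with 20 to 120 N. Pads are 22 mm wide; open, the fingers measure 114 mm over their backs; the gripper's body (76 mm by 85 mm) begins 54 mm behind the grasp point. The pads swing forward as they close: fully open they stand 13 mm farther back than shut.
Start: joints at [1.04, 0.434, 0.025, 1.573, -0.012, 1.134, -0.075], TCP at [0.259, -0.569, 0.205] pointing down, gripper open.
Joint ranges: [-2.62, 2.62], [-0.44, 2.09], [-1.27, 1.32], [0.08, 2.57], [-1.32, 4.46], [0.12, 2], [-2.74, 2.74]. Speed limits (rad/s): [2.22, 2.22, 3.01, 3.01, 3.14, 3.14, 3.14].

### API

Orientations are given as a unit quaternion [w, x, y, z].
In Python, from rig import state, get_image, finish_job gives the robot as it stands. The module is installed in compiled form; this text tells all that it offers.
- The arm moves only by the tool servo_tool, never from a script. Its argument "moves" is a list that holds one entry, the list of rows, each a list of 7 numbers: the shift along the world's x, y, z in units of 5 cm (1.0 is 5 cm), then the turn, a rotation vector about the world's x, y, z in units of 5 degrees (1.0 is 5 degrees), then the gripper command: -1 is shut, 1 is fully open, values between are in proportion. A call has 1 to 5 rows; each row shifts and turns the commanded pose from where the row before left it; what a row does not reach is not made up. A row lasts 1/8 s, in which the tool goes at most 62.5 mm and 10.7 degrees, less where a joint would pass 70% of its speed; a pose out of reach is approached as far as the arm can. A call with a number of a shift or a turn outside -1 to 1 is refused whole. A call with a gripper value outside its range is refused whole. The fingers move at their own pace and stop on an object; "newtons" is the grip in N (left out, the last holds). Time passes only in rows, so rows that do not move let the fingers close. It gives the time, the measured TCP pose, the force, the opening and the grip force at its end, in the units of the state.
- state(): the state, without advancing time (a new reading comes with each control period).
- get_image(name): name is "side" or "top" or "wrist"; returns a dict with "frame" (480x640x3 uint8, red, green, blue), "intrinsics" (3x3 intrinsics, pixels), "rvec" (rotation vector, rad) and "tvec" (3), from world to camera coordinates, as OpenCV has them; the wrist camera has in their place "tool_from_camera" (4x4, takes a point from camera to tool coordinates, whose origin is the TCP and whose axes are the flange's). Camera axes: x right, y down, z forward; pixel columns grow to the right and rows downward; lengths in m; the calibration is good to about 2 mm. A picture is of the moment at which its call begins: read the wrist's pose just before it. There is no depth.
- finish_job(): hands the job in; it is judged then, once.
The state is a dict: "time_s": time; "joint_positions": joint angles; "joint_vel": joint speeds; "tau": joint torques, N m; "tcp_pos": TCP position; "tool_rot": TCP orientation; "wrist_force": force on the tool from outside, world axes, zero at the start; "moment": the same for the moment, N m; "grip_width": finger opening in m; "grasp_force": force on a finger pad.
Only numpy, scipy, OpenCV 4.12 (cv2) and the standard library are available. Lean on these libraries where they do the work, as an engineer would, in place of code of your own. Each camera call takes 0.05 s, during which the arm holds its last target. There are 200 camera calls.

## Working session

There is one attempt and no reset: what is moved stays moved. The work goes in short steps, Python scripts to look and compute and a tool call to move; the robot and the scene stay as the last step left them, time stands still between calls to the robot, and variables do not carry over. Pictures are saved under pics/ and viewed, at most 10 in all, crops included, and the job is handed in when it is done.

Besides the shell and the picture viewer there is one more tool, called by a JSON object that holds its "name" and its "arguments". servo_tool: Moves the arm, as the interface text tells. Shifts and turns lie within -1 to 1; 1 stands for 5 cm of shift or 5 degrees of turn. Its arguments: {"type":"object","properties":{"moves":{"type":"array"},"newtons":{"type":"number"}},"required":["moves"]}

```bash
mkdir -p pics; python3 - <<'E'
from rig import *
import cv2,pickle
d={}
for n in("side","top"):
    d[n]=get_image(n); cv2.imwrite(f"pics/{n}0.png",d[n]["frame"][:,:,::-1])
    print(n,d[n]["intrinsics"],d[n]["rvec"],d[n]["tvec"])
pickle.dump(d,open("im0.pkl","wb"))
s=state();print(s)
E
```

```text
side [[528.97970322   0.         325.81488944]
 [  0.         528.97970322 239.05435201]
 [  0.           0.           1.        ]] [ 2.07004579 -0.30732465  0.17119497] [-0.5346581   0.14781139  1.16819569]
top [[545.206583     0.         330.10951351]
 [  0.         545.206583   239.2915454 ]
 [  0.           0.           1.        ]] [ 2.12227614 -2.15109455  0.18192771] [0.01668093 0.58600944 1.2924457 ]
{'time_s': 0.1, 'joint_positions': array([ 1.04038594,  0.43514369,  0.02500434,  1.57402164, -0.01157896,
        1.13402246, -0.07509125]), 'joint_vel': array([ 6.34186360e-04, -1.90987531e-03, -7.59848821e-05, -2.16199776e-03,
        7.52815411e-04,  6.81873160e-04, -2.06276071e-04]), 'tau': array([ 4.48436447e-03, -6.71752667e+01,  1.02912404e+00, -3.16898954e+01,
        1.58826850e-02,  7.34035741e-03,  7.32937252e-06]), 'tcp_pos': array([ 0.25901411, -0.5682465 ,  0.20440482]), 'tool_rot': array([-6.86967937e-04,  9.77217595e-01,  2.12238653e-01, -2.32733285e-04]), 'wrist_force': array([-0.14339062,  0.07497294,  0.12058373]), 'moment': array([ 0.04446248, -0.04446997,  0.0035921 ]), 'grasp_force': 0.0, 'grip_width': 0.08530802416283302}
```

View pics/top0.png

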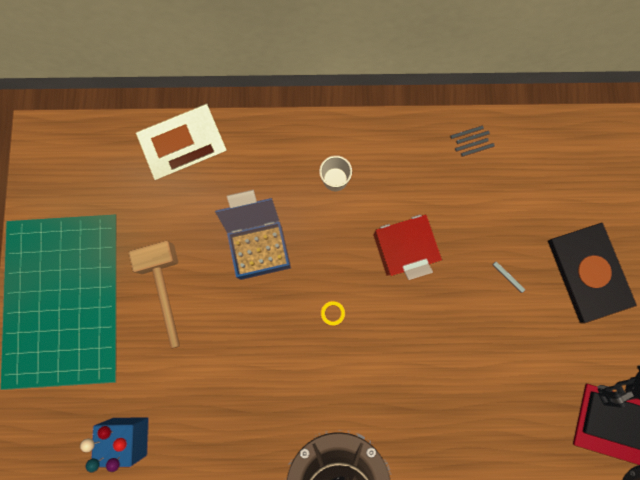

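View pics/side0.png

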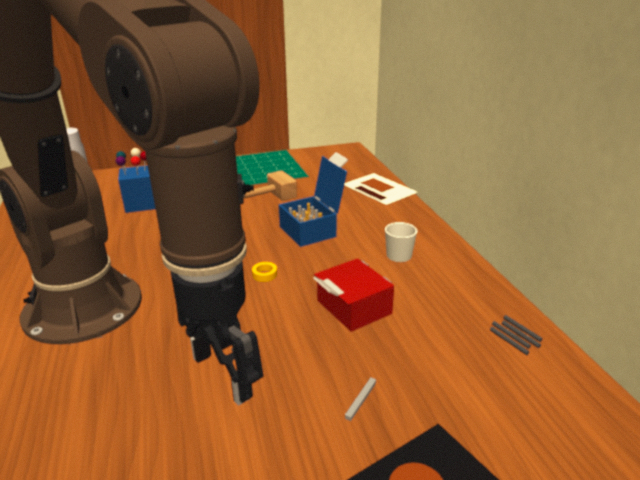

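The top view shows the red case (shut) with its lid centred at about (408,245) and the tab at (418,269). The blue case (open) has its rim front corners at (238,277) and (290,268), with the lid leaning back to a tab at (241,199). The side view confirms this, and shows the stamp by the red case, the cup behind and the tape in front.

```bash
cat > h.py <<'E'
import numpy as np,cv2
def cam(d):
    R=cv2.Rodrigues(np.array(d["rvec"],float))[0];return R,np.array(d["tvec"],float).ravel(),np.array(d["intrinsics"])
def ray(d,px,z):
    R,t,K=cam(d);c=-R.T@t;v=R.T@np.linalg.inv(K)@np.array([px[0],px[1],1.]);return c+v*(z-c[2])/v[2]
def proj(d,P):
    return cv2.projectPoints(np.atleast_2d(np.array(P,float)),np.array(d["rvec"],float),np.array(d["tvec"],float),np.array(d["intrinsics"]),None)[0][:,0]
def tri(d1,p1,d2,p2):
    P=[cam(d)[2]@np.c_[cam(d)[0],cam(d)[1]] for d in(d1,d2)]
    X=cv2.triangulatePoints(P[0],P[1],np.array(p1,float),np.array(p2,float)).ravel();return X[:3]/X[3]
def case_pts(x,y,yaw,th,pts_lid):
    # lid-frame points to world
    c,s=np.cos(yaw),np.sin(yaw);out=[]
    for p in np.atleast_2d(pts_lid):
        a=np.cos(th);b=np.sin(th)
        # turning opens: -x end goes up => rot about +y by th
        q=np.array([a*p[0]+b*p[2]+.055,p[1],-b*p[0]+a*p[2]+.0705])
        out.append([x+c*q[0]-s*q[1],y+s*q[0]+c*q[1],q[2]])
    return np.array(out)
E
python3 - <<'E'
import pickle,numpy as np,cv2
from h import *
d=pickle.load(open("im0.pkl","rb"));T=d["top"]
R,t,K=cam(T);print("cam",-R.T@t)
hsv=cv2.cvtColor(T["frame"],cv2.COLOR_RGB2HSV);H,S,V=[hsv[...,i].astype(int) for i in range(3)]
def comp(m,box):
    x0,y0,x1,y1=box;mm=np.zeros(m.shape,np.uint8);mm[y0:y1,x0:x1]=m[y0:y1,x0:x1]
    c=max(cv2.findContours(mm,0,2)[0],key=cv2.contourArea);return c,mm
red=((H<6)|(H>172))&(S>190)
c,mm=comp(red,(360,200,460,300))
q=cv2.boxPoints(cv2.minAreaRect(c));print("red quad px",q.tolist());w=np.array([ray(T,p,.0755) for p in q]);print(w.round(4))
print(np.linalg.norm(np.diff(w,axis=0),axis=1),"V hist",np.percentile(V[mm>0],[5,25,50,75]))
blue=(H>100)&(H<135)&(S>60)
c,mm=comp(blue,(205,180,310,290))
print("blue hull",cv2.approxPolyDP(cv2.convexHull(c),2.5,True)[:,0].tolist())
f=T["frame"][180:290,200:460][:,:,::-1];cv2.imwrite("pics/crop1.png",cv2.resize(f,(780,330),interpolation=cv2.INTER_CUBIC))
E
```

```text
cam [0.36483522 0.01568924 1.37140451]
red quad px [[373.8211364746094, 230.26698303222656], [426.6095275878906, 213.5969696044922], [441.0881042480469, 259.44586181640625], [388.2997131347656, 276.1158447265625]]
[[ 0.6024 -0.097   0.0755]
 [ 0.6419 -0.2265  0.0755]
 [ 0.5292 -0.2564  0.0755]
 [ 0.4909 -0.1286  0.0755]]
[0.13532015 0.11659411 0.13342493] V hist [159. 162. 165. 166.]
blue hull [[288, 265], [240, 278], [236, 276], [231, 249], [283, 243]]
```

View pics/crop1.png

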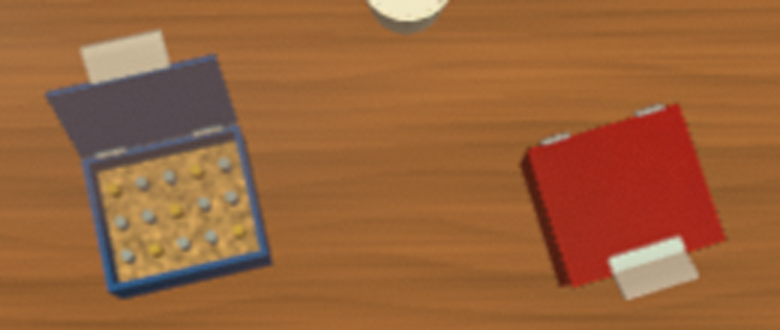

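The crop (3x, offset 200,180) shows the red lid top corners at full-image (377,229), (427,214), (442,260) and (390,275). The blue rim corners are at (229,233), (280,223), (289,266) and (237,276), and the blue lid's top edge runs (216,211)–(272,199).

```bash
python3 - <<'E'
import pickle
from h import *
d=pickle.load(open("im0.pkl","rb"));T=d["top"]
def fit(px,z,loc):
    w=np.array([ray(T,p,z)[:2] for p in px]);l=np.array(loc);a=w-w.mean(0);b=l-l.mean(0)
    yaw=np.arctan2((b[:,0]*a[:,1]-b[:,1]*a[:,0]).sum(),(a*b).sum());c,s=np.cos(yaw),np.sin(yaw)
    o=w.mean(0)-np.array([[c,-s],[s,c]])@l.mean(0)
    print("x,y,yaw",o,yaw,"res mm",((w-(l@np.array([[c,s],[-s,c]])+o))*1e3).round(1).tolist());return *o,yaw
# order BL,BR,FR,FL ; left=+y
r=fit([(376.7,229),(426.7,214.3),(441.7,260),(390,275.3)],.0755,[(.055,.065),(.055,-.065),(-.063,-.065),(-.063,.065)])
b=fit([(229.3,232.7),(280,222.7),(289.3,266),(236.7,276)],.070,[(.055,.065),(.055,-.065),(-.055,-.065),(-.055,.065)])
P=[[-.118,.065,0],[-.118,-.065,0],[-.1275,0,.0126],[-.139,0,.022]]
for n,q,th in(("red",r,0),("blue",b,1.8)):
    W=case_pts(*q,th,P);print(n,W.round(4).tolist(),"hinge",case_pts(*q,th,[[0,0,0]]).round(4).tolist())
    print(" top",proj(T,W).round().tolist()," side",proj(d["side"],W).round().tolist())
for n,p,z in(("cup",(336,172),.07),("tape",(333,313),.02),("stampA",(496,264),.012),("stampB",(522,290),.012),("mallet",(151,256),.06),("handle",(174,346),.04)):print(n,ray(T,p,z).round(3))
E
```

```text
x,y,yaw [ 0.57040477 -0.17922832] 0.2679151153938897 res mm [[-0.8, -2.1], [-0.5, 0.7], [1.0, 0.8], [0.3, 0.5]]
x,y,yaw [0.56066432 0.18110245] 0.1869915338801098 res mm [[-0.6, -2.2], [-1.7, 2.7], [0.2, 0.7], [2.0, -1.2]]
red [[0.4924, -0.1332, 0.0705], [0.5269, -0.2586, 0.0705], [0.5005, -0.1984, 0.0831], [0.4894, -0.2015, 0.0925]] hinge [[0.6234, -0.1647, 0.0705]]
 top [[390.0, 276.0], [442.0, 261.0], [418.0, 271.0], [420.0, 276.0]]  side [[314.0, 275.0], [348.0, 305.0], [326.0, 286.0], [322.0, 284.0]]
blue [[0.629, 0.2602, 0.1854], [0.6531, 0.1324, 0.1854], [0.6552, 0.199, 0.1918], [0.6668, 0.2012, 0.2009]] hinge [[0.6147, 0.1913, 0.0705]]
 top [[217.0, 212.0], [274.0, 200.0], [244.0, 199.0], [243.0, 193.0]]  side [[323.0, 156.0], [346.0, 172.0], [339.0, 160.0], [343.0, 156.0]]
cup [ 0.751 -0.008  0.07 ]
tape [0.407 0.004 0.02 ]
stampA [ 0.524 -0.407  0.012]
stampB [ 0.458 -0.468  0.012]
mallet [0.549 0.444 0.06 ]
handle [0.333 0.386 0.04 ]
```

{"name": "servo_tool", "arguments": {"moves": [[[0.36,0.7,0,0,0,-0.37,-1],[0.36,0.7,0,0,0,-0.37,-1],[0.36,0.7,0,0,0,-0.37,-1],[0.36,0.7,0,0,0,-0.37,-1],[0.36,0.7,0,0,0,-0.37,-1]]], "newtons": 20}}

```text
time_s: 0.72
tcp_pos: [0.3495, -0.3923, 0.2048]
tool_rot: [-0.0, 0.991, 0.132, -0.0]
wrist_force: [0.6, 0.4, 0.6]
grip_width: 0.0002
grasp_force: 0.0
```

{"name": "servo_tool", "arguments": {"moves": [[[0.36,0.7,0,0.26,-0.96,0,-1],[0.36,0.7,0,0.26,-0.96,0,-1],[0.36,0.7,0,0.26,-0.96,0,-1],[0.36,0.7,0,0.26,-0.96,0,-1],[0.36,0.7,0,0.26,-0.96,0,-1]]]}}

```text
time_s: 1.35
tcp_pos: [0.4395, -0.2176, 0.2052]
tool_rot: [-0.028, 0.968, 0.129, 0.215]
wrist_force: [0.2, 1.8, -0.0]
grip_width: 0.0001
grasp_force: 0.0
```

{"name": "servo_tool", "arguments": {"moves": [[[0,0,0,0.26,-0.96,0,-1],[0,0,0,0.26,-0.96,0,-1],[0,0,0,0.26,-0.96,0,-1],[0,0,0,0.26,-0.96,0,-1],[0,0,0,0.26,-0.96,0,-1]]]}}

```text
time_s: 1.98
tcp_pos: [0.4371, -0.2187, 0.1985]
tool_rot: [-0.054, 0.912, 0.121, 0.389]
wrist_force: [-0.3, -0.0, -0.9]
grip_width: -0.0001
grasp_force: 0.0
```

```bash
cat > st.py <<'E'
from rig import *
from h import *
from scipy.spatial.transform import Rotation as Ro
H={"r":(np.array([.6234,-.1647]),.268),"b":(np.array([.6147,.1913]),.187)}
def rel(k):
    s=state();o,y=H[k];p=s["tcp_pos"];e=np.array([np.cos(y),np.sin(y)]);l=np.array([-e[1],e[0]])
    w,x,yy,z=s["tool_rot"];R=Ro.from_quat([x,yy,z,w]).as_matrix()
    print("s,lat,h mm",((p[:2]-o)@e*1e3).round(1),((p[:2]-o)@l*1e3).round(1),((p[2]-.0705)*1e3).round(1),"z",R[:,2].round(3),"x",R[:,0].round(3),"dep",np.degrees(np.arcsin(-R[2,2])).round(1),"yaw",np.degrees(np.arctan2(R[1,2],R[0,2])).round(1))
    print("q",s["joint_positions"].round(2),"F",s["wrist_force"].round(2),"t",s["time_s"])
E
python3 -c "
from st import *
rel('r')"
```

```text
s,lat,h mm -193.9 -2.7 128.0 z [ 0.696  0.193 -0.692] x [0.668 0.179 0.722] dep 43.8 yaw 15.5
q [ 1.26  0.19 -0.4   2.35 -1.28  0.68  0.65] F [-0.26 -0.04 -0.86] t 1.975
```

{"name": "servo_tool", "arguments": {"moves": [[[0.02,0.03,-0.42,0,0,0,-1],[0.02,0.03,-0.42,0,0,0,-1],[0.02,0.03,-0.42,0,0,0,-1],[0.02,0.03,-0.42,0,0,0,-1],[0,0,0,0,0,0,-1]]]}}

```text
time_s: 2.6
tcp_pos: [0.4414, -0.2109, 0.1155]
tool_rot: [-0.058, 0.912, 0.12, 0.389]
wrist_force: [0.3, -0.7, 0.6]
grip_width: 0.0001
grasp_force: 0.0
```

```bash
python3 -c "
from st import *
rel('r')
i=get_image('wrist');cv2.imwrite('pics/w1.png',i['frame'][:,:,::-1])"
```

```text
s,lat,h mm -187.8 3.7 45.0 z [ 0.695  0.2   -0.691] x [0.669 0.174 0.723] dep 43.7 yaw 16.0
q [ 1.77  0.65 -1.16  2.4  -1.32  0.12  0.81] F [ 0.25 -0.72  0.59] t 2.6
```

View pics/w1.png

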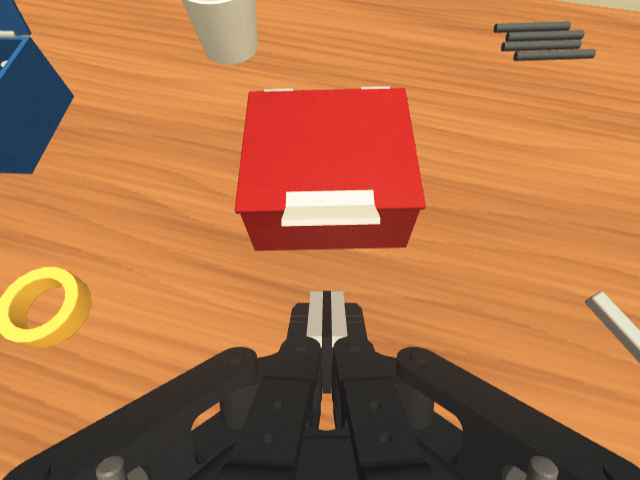

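The wrist view shows the closed fingertips at (327,292) lined up with the tab at (331,208). Nothing is in the way.

{"name": "servo_tool", "arguments": {"moves": [[[0.1,0.02,-0.12,0,0,0,-1],[0.1,0.02,-0.12,0,0,0,-1],[0.1,0.02,-0.12,0,0,0,-1],[0.1,0.02,-0.12,0,0,0,-1],[0,0,0,0,0,0,-1]]]}}

```text
time_s: 3.28
tcp_pos: [0.4584, -0.2174, 0.1024]
tool_rot: [-0.062, 0.913, 0.126, 0.382]
wrist_force: [0.3, 0.4, 0.8]
grip_width: -0.0001
grasp_force: 0.0
```

```bash
python3 -c "
from st import *
rel('r')"
```

```text
s,lat,h mm -173.1 -7.1 31.9 z [ 0.683  0.211 -0.7  ] x [0.676 0.183 0.714] dep 44.4 yaw 17.1
q [ 1.68  0.67 -1.1   2.36 -1.32  0.12  0.81] F [0.31 0.36 0.77] t 3.275
```

{"name": "servo_tool", "arguments": {"moves": [[[0,0,0,-0.26,0.96,0,-1],[0,0,0,-0.26,0.96,0,-1],[0.05,0.13,-0.14,0,0,-0.2,-1],[0,0,-0.14,0,0,0,-1],[0,0,0,0,0,0,-1]]]}}

```text
time_s: 3.9
tcp_pos: [0.4598, -0.2101, 0.0857]
tool_rot: [-0.053, 0.942, 0.12, 0.309]
wrist_force: [-0.1, -0.7, -0.2]
grip_width: -0.0003
grasp_force: 0.0
```

```bash
python3 -c "
from st import *
rel('r')"
```

```text
s,lat,h mm -169.8 -0.4 15.2 z [ 0.569  0.173 -0.804] x [0.781 0.194 0.594] dep 53.5 yaw 16.9
q [ 1.33  0.46 -0.77  2.34 -1.19  0.22  0.51] F [-0.07 -0.7  -0.15] t 3.9
```

{"name": "servo_tool", "arguments": {"moves": [[[0.05,0.01,-0.23,0,0,-0.1,-1],[0.05,0.01,-0.23,0,0,-0.1,-1],[0.25,0.07,0.02,0,0,0,-1],[0.25,0.07,0.02,0,0,0,-1],[0,0,0,0,0,0,-1]]]}}

```text
time_s: 4.53
tcp_pos: [0.4905, -0.2055, 0.0695]
tool_rot: [-0.052, 0.943, 0.113, 0.308]
wrist_force: [-0.2, -0.2, -0.4]
grip_width: -0.0004
grasp_force: 0.0
```

```bash
python3 -c "
from st import *
rel('r')
i=get_image('side');cv2.imwrite('pics/s1.png',cv2.resize(i['frame'][200:350,220:420,::-1],(800,600),interpolation=cv2.INTER_CUBIC))"
```

```text
s,lat,h mm -139.0 -4.1 -1.0 z [ 0.569  0.167 -0.805] x [0.785 0.181 0.592] dep 53.7 yaw 16.4
q [ 1.28  0.54 -0.8   2.31 -1.32  0.12  0.59] F [-0.17 -0.18 -0.37] t 4.525
```

View pics/s1.png

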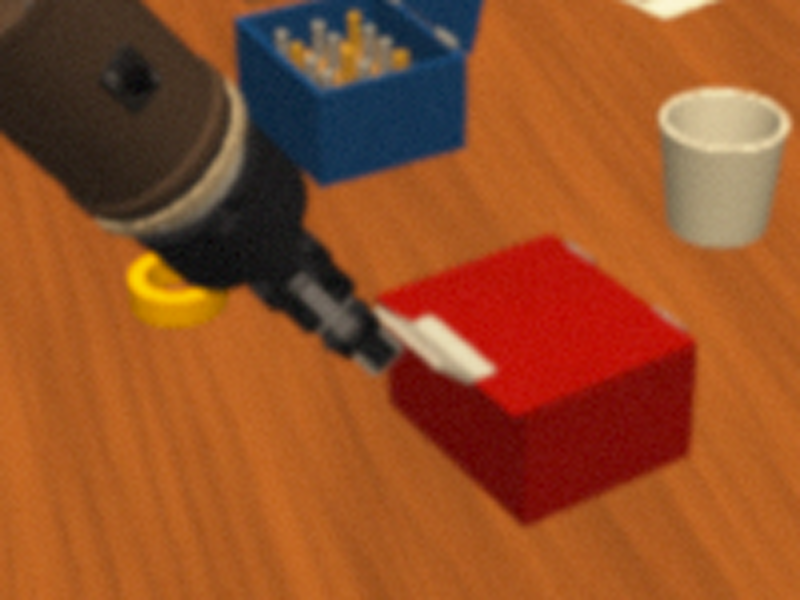

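The side crop shows the fingertip at about (380,355), in front of and just beneath the tab, touching nothing. I'll start lifting.

{"name": "servo_tool", "arguments": {"moves": [[[0.05,0.02,0.12,0,0,0,-1],[0.06,0.02,0.13,0,0,0,-1],[0.06,0.02,0.13,0,0,0,-1],[0.07,0.02,0.13,0,0,0,-1],[0.07,0.02,0.13,0,0,0,-1]]]}}

```text
time_s: 5.2
tcp_pos: [0.5046, -0.2006, 0.1011]
tool_rot: [-0.052, 0.944, 0.113, 0.307]
wrist_force: [-0.5, -0.3, 0.3]
grip_width: -0.0
grasp_force: 0.0
```

```bash
python3 -c "
from st import *
rel('r')
i=get_image('side');cv2.imwrite('pics/s2.png',cv2.resize(i['frame'][180:330,240:440,::-1],(800,600),interpolation=cv2.INTER_CUBIC))"
```

```text
s,lat,h mm -124.1 -3.2 30.6 z [ 0.567  0.167 -0.807] x [0.786 0.181 0.591] dep 53.8 yaw 16.4
q [ 1.12  0.41 -0.62  2.28 -1.2   0.25  0.4 ] F [-0.46 -0.3   0.28] t 5.2
```

View pics/s2.png

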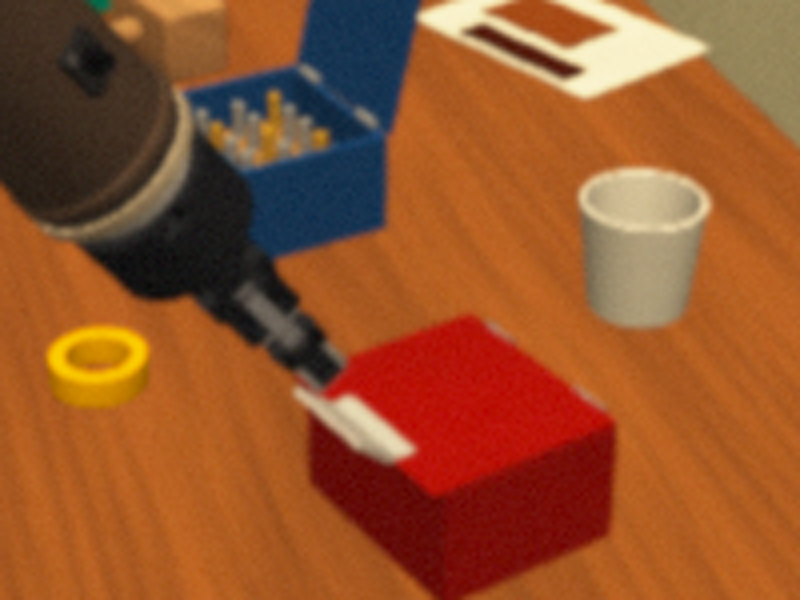

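The lid is still shut: the tip (about (325,380) in the crop) is now above the tab. I'll check projections to see why.

```bash
python3 -c "
from st import *
import pickle
d=pickle.load(open('im0.pkl','rb'))['side']
p=proj(d,[[.4905,-.2055,.0695],[.5046,-.2006,.1011]]);print('s1 crop',(p[0]-[220,200])*4,'s2 crop',(p[1]-[240,180])*4)
e=case_pts(.5704,-.1792,.268,0,[[-.139,.03,.022],[-.139,-.03,.022],[-.118,.065,.005],[-.118,-.065,.005],[-.118,.03,.005],[-.118,-.03,.005]])
print(((proj(d,e)-[240,180])*4).round().tolist())
i=get_image('wrist');print(i['tool_from_camera']);cv2.imwrite('pics/w2.png',i['frame'][:,:,::-1])
rel('r')
"
```

```text
s1 crop [411.21495606 375.86595716] s2 crop [354.5770508  394.87641416]
[[296.0, 387.0], [358.0, 444.0], [297.0, 371.0], [432.0, 493.0], [331.0, 402.0], [393.0, 458.0]]
[[-3.79002135e-04 -9.53596310e-01 -3.01087919e-01  7.70625974e-02]
 [ 9.99999592e-01 -6.08376876e-04  6.68057238e-04 -1.25721780e-04]
 [-8.20231844e-04 -3.01087543e-01  9.53596151e-01 -1.69742383e-01]
 [ 0.00000000e+00  0.00000000e+00  0.00000000e+00  1.00000000e+00]]
s,lat,h mm -123.4 -3.3 31.1 z [ 0.568  0.166 -0.806] x [0.786 0.182 0.591] dep 53.7 yaw 16.3
q [ 1.12  0.41 -0.62  2.28 -1.2   0.25  0.4 ] F [ 0.34 -0.53 -0.33] t 5.3
```

View pics/w2.png

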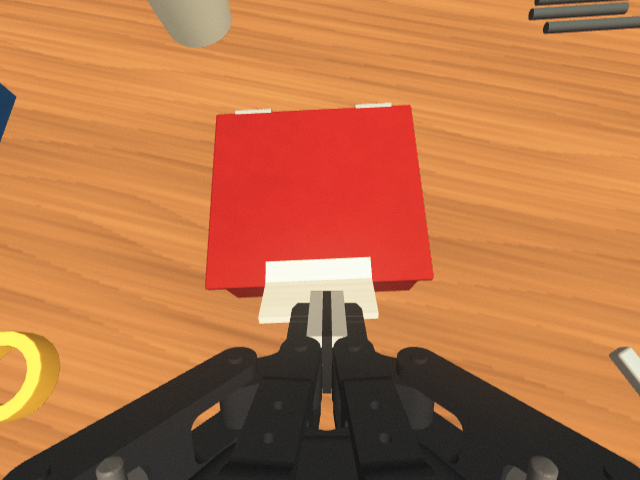

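The wrist view shows the tip at (327,292) over the tab (260–378, 258–322), so it is laterally centred but above it. I'll triangulate the real tip from the side and wrist views.

```bash
python3 -c "
from st import *
import pickle
d=get_image('side');w=get_image('wrist');s=state()
q=s['tool_rot'];R=Ro.from_quat([q[1],q[2],q[3],q[0]]).as_matrix();T=np.eye(4);T[:3,:3]=R;T[:3,3]=s['tcp_pos']
W=T@np.array(w['tool_from_camera']);E=np.linalg.inv(W);wd=dict(rvec=cv2.Rodrigues(E[:3,:3])[0].ravel(),tvec=E[:3,3],intrinsics=w['intrinsics'])
print('wK',np.array(w['intrinsics'])[0])
for pc in[(345,362),(333,376),(320,388)]:
  ps=np.array(pc)/4+[240,180]
  X=tri(wd,(327,291),d,ps);print(pc,'tool coords mm',(R.T@(X-s['tcp_pos'])*1e3).round(1),'reproj',proj(d,X)-ps)
e=case_pts(.5704,-.1792,.268,0,[[-.1403,.03,.0207],[-.1403,-.03,.0207],[-.118,.065,.005],[-.118,-.065,.005],[0,.065,.005],[0,-.065,.005]])
print('wrist pred tab edge L,R, lid FL,FR,BL,BR',proj(wd,e).round().tolist())
e=case_pts(.5704,-.1792,.268,0,[[-.1403,.03,.0207],[-.1403,-.03,.0207],[-.118,.065,.005],[-.118,-.065,.005]])
cv2.imwrite('pics/s3.png',cv2.resize(d['frame'][240:300,290:370,::-1],(800,600),interpolation=cv2.INTER_CUBIC))
print('TCP in crop',(proj(d,s['tcp_pos'])-[290,240])*10,'tab',((proj(d,e)-[290,240])*10).round().tolist())
"
```

```text
wK [375.71330635   0.         326.47184067]
(345, 362) tool coords mm [  7.8   0.6 -22.7] reproj [[-0.24278574  0.04819134]]
(333, 376) tool coords mm [  0.7  -1.4 -18. ] reproj [[ 0.96331163 -0.19674809]]
(320, 388) tool coords mm [ -6.1  -3.3 -14.6] reproj [[ 2.2206105  -0.46674039]]
wrist pred tab edge L,R, lid FL,FR,BL,BR [[262.0, 321.0], [381.0, 319.0], [207.0, 286.0], [438.0, 280.0], [221.0, 111.0], [417.0, 104.0]]
TCP in crop [[387.59790731 387.28586218]] tab [[235.0, 375.0], [390.0, 516.0], [242.0, 328.0], [580.0, 633.0]]
```

View pics/s3.png

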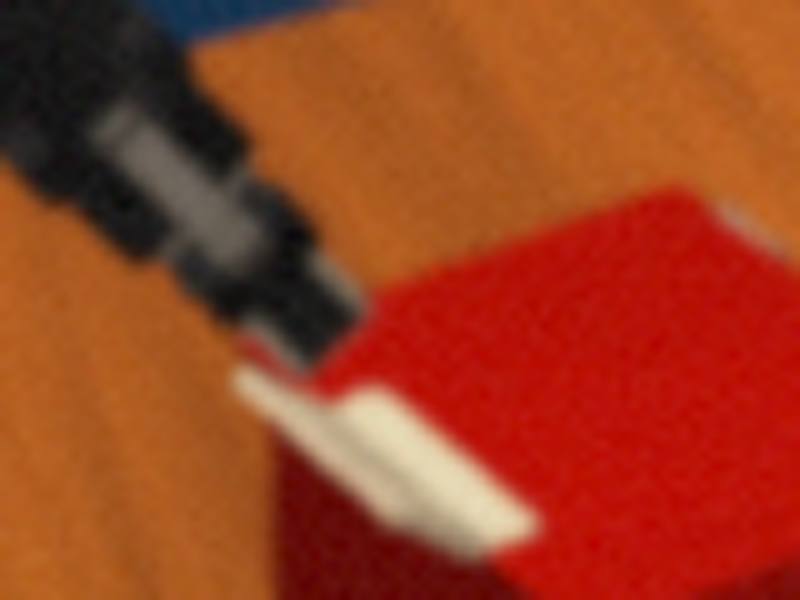

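The real fingertip, with the fingers shut, ends about 15 mm short of the reported TCP (side crop: tip at (340,345), TCP predicted at (388,387)). The case estimate itself reprojects well. So I back off, go deeper and try again.

{"name": "servo_tool", "arguments": {"moves": [[[-0.4,-0.08,0,0,0,0,-1],[-0.4,-0.08,0,-0.21,0.77,0,-1],[0,0,-0.34,0,0,0,-1],[0,0,-0.34,0,0,0,-1],[0,0,-0.34,0,0,0,-1]]]}}

```text
time_s: 6.02
tcp_pos: [0.4649, -0.2081, 0.0494]
tool_rot: [-0.047, 0.954, 0.114, 0.274]
wrist_force: [0.5, 0.0, -0.5]
grip_width: -0.0
grasp_force: 0.0
```

```bash
python3 -c "
from st import *
rel('r')"
```

```text
s,lat,h mm -164.3 0.1 -21.1 z [ 0.512  0.152 -0.846] x [0.824 0.193 0.533] dep 57.8 yaw 16.5
q [ 1.18  0.5  -0.67  2.33 -1.24  0.14  0.51] F [ 0.53  0.02 -0.52] t 6.025
```

{"name": "servo_tool", "arguments": {"moves": [[[0.35,0.1,0,0,0,0,-1],[0.34,0.1,0,0,0,0,-1],[0,0,0,0,0,0,-1]]]}}

```text
time_s: 6.4
tcp_pos: [0.5003, -0.1976, 0.0499]
tool_rot: [-0.047, 0.954, 0.115, 0.274]
wrist_force: [-0.5, 0.1, 0.4]
grip_width: -0.0003
grasp_force: 0.0
```

```bash
python3 -c "
from st import *
rel('r')"
```

```text
s,lat,h mm -127.4 0.8 -20.6 z [ 0.512  0.153 -0.845] x [0.823 0.193 0.534] dep 57.7 yaw 16.6
q [ 1.07  0.51 -0.62  2.29 -1.26  0.13  0.47] F [-0.48  0.12  0.4 ] t 6.4
```

{"name": "servo_tool", "arguments": {"moves": [[[0.02,0.0,0.16,0,0,0,-1],[0.04,0.01,0.16,0,0,0,-1],[0.06,0.01,0.16,0,0,0,-1],[0.07,0.02,0.16,0,0,0,-1],[0.08,0.02,0.16,0,0,0,-1]]]}}

```text
time_s: 7.02
tcp_pos: [0.5118, -0.1955, 0.0897]
tool_rot: [-0.047, 0.954, 0.114, 0.273]
wrist_force: [-2.2, 0.2, 0.2]
grip_width: -0.0001
grasp_force: 0.7
```

```bash
cat >> st.py <<'E'
CASE={"r":(.5704,-.1792,.268),"b":(.5607,.1811,.187)}
def lid(k,names=("side","top")):
    ths=np.linspace(0,1.9,191);W=np.vstack([case_pts(*CASE[k],t,[[-.1275,0,.0126]]) for t in ths])
    for n in names:
        d=get_image(n);hsv=cv2.cvtColor(d["frame"],cv2.COLOR_RGB2HSV)
        m=((hsv[...,1]<75)&(hsv[...,2]>125)).astype(np.uint8);N,_,st,ce=cv2.connectedComponentsWithStats(m)
        P=proj(d,W);o=[]
        for i in range(1,N):
            if st[i,4]<15:continue
            D=np.linalg.norm(P-ce[i],axis=1);j=D.argmin()
            if D[j]<10:o.append((float(ths[j].round(2)),float(D[j].round(1)),int(st[i,4])))
        print(k,n,"(th,dist,area)",o)
E
python3 -c "
from st import *
rel('r');lid('r');lid('b')"
```

```text
s,lat,h mm -115.8 -0.1 19.2 z [ 0.511  0.151 -0.846] x [0.825 0.192 0.532] dep 57.8 yaw 16.5
q [ 0.88  0.38 -0.4   2.26 -1.11  0.29  0.24] F [-2.19  0.23  0.17] t 7.025
r side (th,dist,area) [(0.26, 4.0, 47)]
r top (th,dist,area) [(0.36, 1.0, 303)]
b side (th,dist,area) [(1.76, 0.1, 127)]
b top (th,dist,area) [(1.81, 2.6, 339)]
```

{"name": "servo_tool", "arguments": {"moves": [[[0.07,0.02,0.12,0,0,0,-1],[0.08,0.02,0.12,0,0,0,-1],[0.08,0.02,0.11,0,0,0,-1],[0.09,0.02,0.11,0,0,0,-1],[0.09,0.03,0.1,0,0,0,-1]]]}}

```text
time_s: 7.85
tcp_pos: [0.5344, -0.1895, 0.1187]
tool_rot: [-0.047, 0.954, 0.114, 0.274]
wrist_force: [-1.5, -0.7, -0.4]
grip_width: -0.0002
grasp_force: 0.7
```

```bash
python3 -c "
from st import *
rel('r');lid('r')"
```

```text
s,lat,h mm -92.3 -0.3 48.2 z [ 0.512  0.152 -0.845] x [0.824 0.193 0.534] dep 57.7 yaw 16.5
q [ 0.75  0.33 -0.29  2.21 -0.99  0.35  0.06] F [-1.52 -0.69 -0.38] t 7.85
r side (th,dist,area) [(0.62, 1.1, 19)]
r top (th,dist,area) [(0.65, 1.1, 187)]
```

{"name": "servo_tool", "arguments": {"moves": [[[0.09,0.02,0.1,0,0,0,-1],[0.09,0.02,0.09,0,0,0,-1],[0.1,0.03,0.09,0,0,0,-1],[0.1,0.03,0.09,0,0,0,-1],[0.1,0.03,0.08,0,0,0,-1]]]}}

```text
time_s: 8.57
tcp_pos: [0.5586, -0.1829, 0.1412]
tool_rot: [-0.047, 0.954, 0.115, 0.274]
wrist_force: [-1.1, -0.7, 0.6]
grip_width: 0.0005
grasp_force: 0.6
```

```bash
python3 -c "
from st import *
rel('r');lid('r')"
```

```text
s,lat,h mm -67.3 -0.4 70.7 z [ 0.512  0.152 -0.845] x [0.823 0.193 0.534] dep 57.7 yaw 16.5
q [ 0.66  0.31 -0.22  2.16 -0.89  0.4  -0.09] F [-1.08 -0.74  0.57] t 8.575
r side (th,dist,area) [(0.89, 4.1, 53)]
r top (th,dist,area) [(0.9, 0.7, 97)]
```

{"name": "servo_tool", "arguments": {"moves": [[[0.11,0.03,0.07,0,0,0,-1],[0.11,0.03,0.06,0,0,0,-1],[0.12,0.03,0.06,0,0,0,-1],[0.12,0.03,0.05,0,0,0,-1],[0.12,0.03,0.04,0,0,0,-1]]]}}

```text
time_s: 9.3
tcp_pos: [0.5876, -0.1753, 0.155]
tool_rot: [-0.047, 0.954, 0.115, 0.274]
wrist_force: [-1.8, 0.9, 1.1]
grip_width: 0.0
grasp_force: 0.4
```

```bash
python3 -c "
from st import *
rel('r');lid('r')"
```

```text
s,lat,h mm -37.3 -0.8 84.5 z [ 0.512  0.152 -0.845] x [0.823 0.193 0.534] dep 57.7 yaw 16.5
q [ 0.57  0.31 -0.18  2.1  -0.82  0.42 -0.21] F [-1.81  0.89  1.07] t 9.3
r side (th,dist,area) [(1.17, 3.0, 93)]
r top (th,dist,area) [(1.17, 0.2, 166)]
```

{"name": "servo_tool", "arguments": {"moves": [[[0.11,0.03,0.02,0,0,0,-1],[0.11,0.03,0.02,0,0,0,-1],[0.11,0.03,0.01,0,0,0,-1],[0.11,0.03,0,0,0,0,-1],[0.1,0.03,0,0,0,0,-1]]]}}

```text
time_s: 10.02
tcp_pos: [0.6176, -0.1671, 0.1613]
tool_rot: [-0.046, 0.953, 0.115, 0.277]
wrist_force: [-4.5, 4.3, 24.0]
grip_width: -0.0
grasp_force: 10.9
```

```bash
python3 -c "
from st import *
rel('r')
for i in range(3):lid('r',('side','top'))
rel('r')"
```

```text
s,lat,h mm -6.3 -0.8 90.8 z [ 0.517  0.152 -0.842] x [0.82  0.194 0.539] dep 57.4 yaw 16.4
q [ 0.51  0.33 -0.15  2.05 -0.79  0.42 -0.28] F [-4.46  4.26 24.05] t 10.025
r side (th,dist,area) [(1.46, 2.1, 141)]
r top (th,dist,area) [(1.44, 0.7, 247)]
r side (th,dist,area) [(1.47, 2.4, 152)]
r top (th,dist,area) [(1.43, 0.8, 249)]
r side (th,dist,area) [(1.46, 2.0, 142)]
r top (th,dist,area) [(1.43, 0.8, 247)]
s,lat,h mm -6.3 -0.8 90.8 z [ 0.518  0.152 -0.842] x [0.82  0.194 0.539] dep 57.4 yaw 16.4
q [ 0.51  0.33 -0.15  2.05 -0.79  0.42 -0.28] F [-3.55  4.12 21.64] t 10.325
```

```bash
python3 -c "
from st import *
i=get_image('side')['frame'][140:350,220:420,::-1]
w=get_image('wrist')['frame'][::1,::1,::-1]
a=cv2.resize(i,(400,420),interpolation=cv2.INTER_CUBIC);b=cv2.resize(w,(400,300));b=cv2.copyMakeBorder(b,0,120,0,0,0)
cv2.imwrite('pics/m1.png',np.hstack([a,b]));rel('r')"
```

```text
s,lat,h mm -6.4 -0.8 90.8 z [ 0.518  0.152 -0.842] x [0.82  0.194 0.539] dep 57.4 yaw 16.4
q [ 0.51  0.33 -0.15  2.05 -0.79  0.42 -0.28] F [-3.58  3.57 21.84] t 10.425
```

View pics/m1.png

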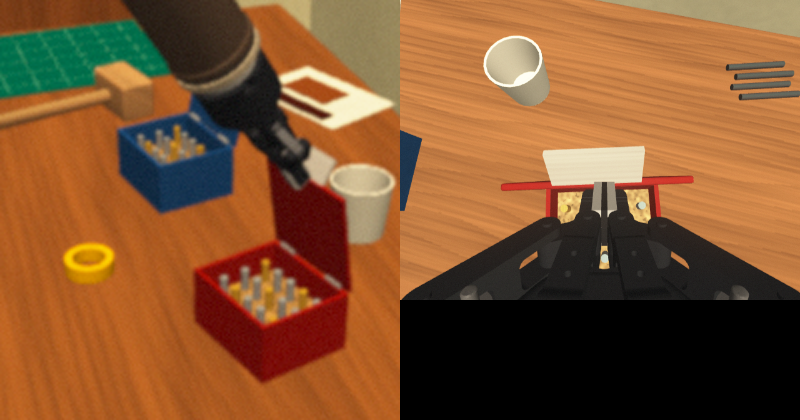

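The composite shows the tip against the lid's top edge: in the wrist part the tips at (604,182) sit on the edge line at y≈183. The tool is therefore pressing down on the edge, so I raise it a little first.

{"name": "servo_tool", "arguments": {"moves": [[[0,0,0.05,0,0,0,-1],[0,0,0.05,0,0,0,-1],[0,0,0,0,0,0,-1]]]}}

```text
time_s: 10.8
tcp_pos: [0.614, -0.1681, 0.1622]
tool_rot: [-0.047, 0.954, 0.114, 0.274]
wrist_force: [0.3, -1.1, -0.1]
grip_width: 0.0004
grasp_force: 0.1
```

```bash
python3 -c "
from st import *
rel('r');lid('r')"
```

```text
s,lat,h mm -9.9 -0.8 91.7 z [ 0.512  0.152 -0.846] x [0.824 0.193 0.533] dep 57.7 yaw 16.5
q [ 0.5   0.32 -0.14  2.05 -0.77  0.43 -0.29] F [ 0.26 -1.07 -0.11] t 10.8
r side (th,dist,area) [(1.43, 2.2, 136)]
r top (th,dist,area) [(1.4, 0.8, 238)]
```

{"name": "servo_tool", "arguments": {"moves": [[[0.06,0.02,0.03,0,0,0,-1],[0.06,0.02,0.02,0,0,0,-1],[0.06,0.02,0.02,0,0,0,-1]]]}}

```text
time_s: 11.28
tcp_pos: [0.6233, -0.1648, 0.1658]
tool_rot: [-0.047, 0.954, 0.115, 0.274]
wrist_force: [-0.1, -0.3, 0.9]
grip_width: -0.0002
grasp_force: 0.0
```

```bash
python3 -c "
from st import *
rel('r');lid('r')"
```

```text
s,lat,h mm -0.1 -0.1 95.3 z [ 0.512  0.152 -0.845] x [0.824 0.193 0.533] dep 57.7 yaw 16.5
q [ 0.48  0.33 -0.13  2.03 -0.76  0.43 -0.33] F [-0.14 -0.29  0.92] t 11.275
r side (th,dist,area) [(1.51, 2.7, 148)]
r top (th,dist,area) [(1.47, 0.9, 244)]
```

{"name": "servo_tool", "arguments": {"moves": [[[0.07,0.02,0.01,0,0,0,-1],[0.07,0.02,0,0,0,0,-1]]]}}

```text
time_s: 11.62
tcp_pos: [0.6303, -0.163, 0.1663]
tool_rot: [-0.047, 0.954, 0.114, 0.274]
wrist_force: [-0.1, 0.4, 0.7]
grip_width: 0.0001
grasp_force: 0.1
```

```bash
python3 -c "
from st import *
rel('r')
for i in range(10):lid('r',('top',))"
```

```text
s,lat,h mm 7.1 -0.2 95.8 z [ 0.512  0.152 -0.845] x [0.824 0.193 0.533] dep 57.7 yaw 16.5
q [ 0.46  0.33 -0.12  2.02 -0.75  0.43 -0.34] F [-0.1   0.44  0.74] t 11.625
r top (th,dist,area) [(1.53, 0.9, 258)]
r top (th,dist,area) [(1.53, 0.9, 262)]
r top (th,dist,area) [(1.53, 0.9, 261)]
r top (th,dist,area) [(1.53, 0.9, 263)]
r top (th,dist,area) [(1.53, 0.9, 264)]
r top (th,dist,area) [(1.53, 0.9, 263)]
r top (th,dist,area) [(1.53, 0.9, 262)]
r top (th,dist,area) [(1.53, 0.9, 263)]
r top (th,dist,area) [(1.53, 0.9, 262)]
r top (th,dist,area) [(1.53, 0.9, 262)]
```

{"name": "servo_tool", "arguments": {"moves": [[[0.07,0.02,0,0,0,0,-1],[0.05,0.01,0,0,0,0,-1]]]}}

```text
time_s: 12.38
tcp_pos: [0.6364, -0.1614, 0.1664]
tool_rot: [-0.047, 0.954, 0.115, 0.274]
wrist_force: [-0.3, -0.4, -0.1]
grip_width: 0.0002
grasp_force: 0.0
```

```bash
python3 -c "
from st import *
rel('r')
for i in range(14):lid('r',('top',))"
```

```text
s,lat,h mm 13.4 -0.3 95.9 z [ 0.512  0.152 -0.845] x [0.823 0.193 0.534] dep 57.7 yaw 16.5
q [ 0.45  0.34 -0.12  2.01 -0.74  0.43 -0.36] F [-0.31 -0.43 -0.14] t 12.375
r top (th,dist,area) [(1.58, 1.1, 265)]
r top (th,dist,area) [(1.58, 1.0, 270)]
r top (th,dist,area) [(1.59, 0.9, 274)]
r top (th,dist,area) [(1.59, 1.0, 273)]
r top (th,dist,area) [(1.59, 0.9, 277)]
r top (th,dist,area) [(1.6, 1.0, 274)]
r top (th,dist,area) [(1.6, 1.0, 279)]
r top (th,dist,area) [(1.6, 0.9, 280)]
r top (th,dist,area) [(1.6, 1.0, 285)]
r top (th,dist,area) [(1.61, 1.0, 284)]
r top (th,dist,area) [(1.61, 0.9, 287)]
r top (th,dist,area) [(1.62, 1.0, 285)]
r top (th,dist,area) [(1.63, 1.1, 285)]
r top (th,dist,area) [(1.64, 1.0, 284)]
```

The red lid is past balance and drifting open slowly: it grew about 0.06 rad in 0.65 s from 0.04–0.1 rad past balance. The damping is therefore enough that a free fall stays well under 5 rad/s. I retreat and go over behind the blue lid.

{"name": "servo_tool", "arguments": {"moves": [[[-0.3,-0.08,0.2,0,0,0,-1],[-0.3,-0.08,0.4,0,0,0,-1],[0,0,0.7,0,0,0,-1],[0,0,0.7,0,0,0,-1],[0,0,0.7,0,0,0,-1]]]}}

```text
time_s: 13.7
tcp_pos: [0.6048, -0.17, 0.303]
tool_rot: [-0.046, 0.954, 0.114, 0.274]
wrist_force: [-0.2, -1.0, -0.2]
grip_width: -0.0002
grasp_force: 0.0
```

{"name": "servo_tool", "arguments": {"moves": [[[0.19,0.75,0,-0.21,0.77,-0.14,-1],[0.19,0.75,0,-0.21,0.77,-0.14,-1],[0.19,0.75,0,-0.21,0.77,-0.14,-1],[0.19,0.75,0,-0.21,0.77,-0.14,-1],[0.19,0.75,0,-0.21,0.77,-0.14,-1]]]}}

```text
time_s: 14.32
tcp_pos: [0.653, 0.0179, 0.3024]
tool_rot: [-0.012, 0.99, 0.088, 0.106]
wrist_force: [0.2, -0.2, 0.1]
grip_width: -0.0001
grasp_force: 0.0
```

{"name": "servo_tool", "arguments": {"moves": [[[0.19,0.75,0,-0.21,0.77,-0.14,-1],[0.19,0.75,0,-0.21,0.77,-0.14,-1],[0.19,0.75,0,-0.21,0.77,-0.14,-1],[0.19,0.75,0,0,0,0,-1],[0.19,0.75,0,0,0,0,-1]]]}}

```text
time_s: 14.95
tcp_pos: [0.701, 0.2054, 0.3017]
tool_rot: [0.007, 0.997, 0.071, 0.004]
wrist_force: [0.5, -1.4, -0.0]
grip_width: 0.0001
grasp_force: 0.0
```

```bash
python3 -c "
from st import *
rel('b');lid('r');lid('b')"
```

```text
s,lat,h mm 87.4 -2.2 231.2 z [ 0.009 -0.014 -1.   ] x [0.99  0.141 0.007] dep 89.0 yaw -58.0
q [-0.35  0.57 -0.03  1.11  0.03  1.46 -1.81] F [ 0.49 -1.4  -0.01] t 14.95
r side (th,dist,area) [(1.79, 0.3, 240)]
r top (th,dist,area) [(1.81, 1.1, 315)]
b side (th,dist,area) [(1.76, 0.1, 127)]
b top (th,dist,area) []
```

{"name": "servo_tool", "arguments": {"moves": [[[0,0.01,-0.7,0,0,0,-1],[0,0.01,-0.7,0,0,0,-1],[0,0.01,-0.7,0,0,0,-1],[0,0,-0.7,0,0,0,-1],[-0.15,-0.03,0,0,0,0,-1]]]}}

```text
time_s: 15.78
tcp_pos: [0.6917, 0.2024, 0.1589]
tool_rot: [0.008, 0.997, 0.07, 0.002]
wrist_force: [0.0, 0.4, 1.1]
grip_width: -0.0002
grasp_force: 0.0
```

{"name": "servo_tool", "arguments": {"moves": [[[-0.14,-0.03,0,0,0,0,-1],[-0.14,-0.03,0,0,0,0,-1],[-0.12,-0.02,0,0,0,0,-1],[-0.12,-0.02,0,0,0,0,-1],[-0.12,-0.02,0,0,0,0,-1]]]}}

```text
time_s: 16.4
tcp_pos: [0.6612, 0.1995, 0.1615]
tool_rot: [0.007, 0.997, 0.071, 0.004]
wrist_force: [-0.3, 0.3, -0.5]
grip_width: 0.0005
grasp_force: 0.1
```

```bash
python3 -c "
from st import *
rel('b');lid('b')"
```

```text
s,lat,h mm 47.2 -0.5 91.0 z [ 0.01  -0.013 -1.   ] x [0.99  0.143 0.008] dep 89.1 yaw -54.1
q [-0.35  0.57 -0.05  1.45  0.05  1.12 -1.84] F [-0.33  0.32 -0.51] t 16.4
b side (th,dist,area) [(1.62, 0.1, 140)]
b top (th,dist,area) []
```

{"name": "servo_tool", "arguments": {"moves": [[[-0.1,-0.02,0,0,0,0,-1],[-0.1,-0.02,0,0,0,0,-1],[-0.1,-0.02,0,0,0,0,-1],[-0.1,-0.02,0,0,0,0,-1],[-0.1,-0.02,0,0,0,0,-1]]]}}

```text
time_s: 17.12
tcp_pos: [0.6362, 0.1944, 0.1613]
tool_rot: [0.007, 0.997, 0.071, 0.004]
wrist_force: [0.0, 0.4, 1.3]
grip_width: 0.0001
grasp_force: 0.0
```

```bash
python3 -c "
from st import *
rel('b')
for i in range(4):lid('b',('side',))"
```

```text
s,lat,h mm 21.7 -0.9 90.8 z [ 0.009 -0.013 -1.   ] x [0.99  0.142 0.007] dep 89.1 yaw -55.2
q [-0.35  0.53 -0.05  1.52  0.05  1.09 -1.85] F [0.   0.4  1.26] t 17.125
b side (th,dist,area) [(1.44, 0.2, 137)]
b side (th,dist,area) [(1.43, 0.3, 133)]
b side (th,dist,area) [(1.42, 0.0, 136)]
b side (th,dist,area) [(1.41, 0.2, 129)]
```

It's falling by itself. I wait for it, then raise the tool clear.

{"name": "servo_tool", "arguments": {"moves": [[[0.2,0.04,0,0,0,0,-1],[0.2,0.04,0.1,0,0,0,-1],[0,0,0.6,0,0,0,-1],[0,0,0.6,0,0,0,-1],[0,0,0.6,0,0,0,-1]]]}}

```text
time_s: 17.95
tcp_pos: [0.6574, 0.1986, 0.2574]
tool_rot: [0.007, 0.997, 0.071, 0.004]
wrist_force: [-0.2, -0.1, -0.4]
grip_width: 0.0
grasp_force: 0.0
```

{"name": "servo_tool", "arguments": {"moves": [[[0,0,0.6,0,0,0,-1],[0,0,0,0,0,0,-1],[0,0,0,0,0,0,-1],[0,0,0,0,0,0,-1],[0,0,0,0,0,0,-1]]]}}

```text
time_s: 18.58
tcp_pos: [0.6563, 0.1983, 0.2854]
tool_rot: [0.007, 0.997, 0.071, 0.003]
wrist_force: [-0.3, 0.6, -0.8]
grip_width: -0.0
grasp_force: 0.0
```

{"name": "servo_tool", "arguments": {"moves": [[[0,0,0,0,0,0,-1],[0,0,0,0,0,0,-1],[0,0,0,0,0,0,-1],[0,0,0,0,0,0,-1],[0,0,0,0,0,0,-1]]]}}

```text
time_s: 19.2
tcp_pos: [0.6566, 0.1985, 0.2863]
tool_rot: [0.007, 0.997, 0.071, 0.004]
wrist_force: [-0.1, 0.2, 0.3]
grip_width: -0.0002
grasp_force: 0.0
```

```bash
python3 -c "
from st import *
rel('b');lid('b');lid('r');lid('b')
i=[get_image(n)['frame'][:,:,::-1] for n in('top','side')]
cv2.imwrite('pics/end.png',np.hstack([cv2.resize(a,(400,300),interpolation=cv2.INTER_AREA) for a in i]))"
```

```text
s,lat,h mm 42.5 -0.7 215.8 z [ 0.009 -0.013 -1.   ] x [0.99  0.142 0.007] dep 89.1 yaw -54.7
q [-0.36  0.49 -0.04  1.28  0.04  1.37 -1.83] F [-0.14  0.15  0.3 ] t 19.2
b side (th,dist,area) [(0.0, 3.6, 107)]
b top (th,dist,area) []
r side (th,dist,area) [(1.79, 0.2, 240)]
r top (th,dist,area) [(1.81, 1.1, 314)]
b side (th,dist,area) [(0.0, 3.6, 109)]
b top (th,dist,area) []
```

View pics/end.png

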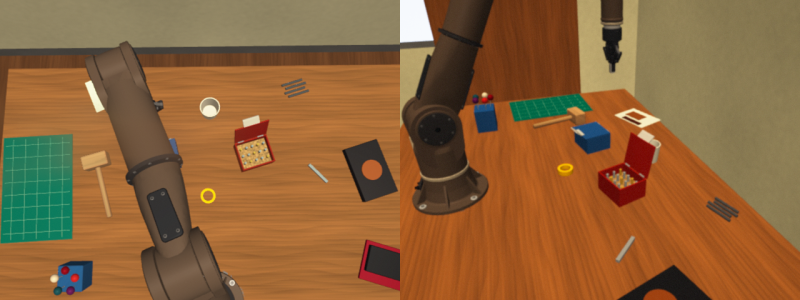

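The red lid leans open at the stop, the blue lid is shut, the bystanders are in place and the robot is clear. I'm handing in.

```bash
python3 -c "
from rig import *
print(finish_job())"
```

```text
the job is handed in; nothing more can be done
None
```

The job is handed in: in the last pictures the red lid leaned open at about 1.8 rad, the blue lid was shut and the robot was clear. No verdict came back. One risk: near the end of the red push the finger pressed on the lid's edge, reading about 24 N at the wrist (finger limit 25 N), before I raised it.

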